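# Start the tumbler's twist stopper on its thread and screw it home

## Task

The stopper is only lying loose in the mouth of the steel tumbler, on top of its thread. Without lifting it out, turn it backwards (anticlockwise from above) until it drops into the start of its thread, then turn it clockwise until it is fully home, and let go. Do it by feel: don't force it, don't make the tumbler turn in its holder, and leave the other things on the table where they are.

Things in the scene. Friction and masses are not known exactly. Their poses are not given: they have to be found in the camera images.
- tumbler (a joint): Steel tumbler, 74 mm wide, 110 mm tall, upright in the middle of the holder, rim 116 mm above the table. The joint value is how far it has been turned in the holder, anticlockwise positive (rad), 0 at the start. It gives way when twisted with more than about 0.36 N m, and must stay within 0.10 rad. 'Height' below means the stopper's origin above the table.
- holder: Heavy black rubber cup holder fixed to the table, 116 mm wide, 46 mm tall, in which the tumbler stands. Origin: centre of its underside on the table; the tumbler's axis stands upright through it.
- tumbler_mouth (a point): Centre of the tumbler's rim, 116 mm above the table. In the mouth (65 mm inside) is a three-start thread: three ramps that sink clockwise (seen from above), each ending in a stop post; between a post and the next ramp is a gap 20 degrees wide, the thread start. Where round the axis the gaps lie differs every time and is not given.
- stopper: Twist stopper, 0.11 to 0.18 kg: steel disc 71 mm wide, 6 mm thick, grip bar on top, below it a plug 40 mm wide, 30 mm deep with three lugs. Origin: centre of the disc's underside; z up, x along the bar. At first the lugs lie on top of the ramps, height 125 to 130 mm. Turned clockwise from there they jam on the posts at 125 mm or more: not engaged.
- stopper_bar (a point): Grip point: on the stopper's axis, 27 mm above its origin, in the upright bar, which is 50 mm long (stopper x), 12 mm thick (y) and reaches from 6 to 36 mm above the origin. Grip it across its thickness from above. A light press of 2 to 5 N is plenty; more than 30 N counts as forcing.
- stopper_lugs (a point): On the stopper's axis, 20.5 mm below its origin, between the lugs (round, 5 mm thick). Turned anticlockwise the stopper climbs 2.5 mm per rad and within 0.1 to 1.4 rad drops 9 mm, if free or lightly pressed, to a height of 120.5 mm; under 0.2 rad farther back the lugs hit the posts.
- disc_edge (a point): Point on the rim of the stopper's disc, 35 mm along stopper x. From the gaps, turning clockwise 1.5 to 1.9 rad leads the lugs under the ramps; the stopper sinks 2.5 mm per rad, with 1.5 mm of vertical play, and is home against the posts at height 117 mm. Sliding takes about 0.1 N m if lightly pressed; against a post the torque climbs at once: 0.15 to 0.2 N m is tight.
- remote: Silver remote control, 165 x 44 x 17 mm, lying crosswise before the tumbler; leave it. Origin: centre of its underside.
- gamepad: Teal plastic gamepad, about 95 x 160 x 44 mm, loose on the table; leave it. Origin: centre of its underside.
- bowl: White ceramic bowl, 110 mm wide and 42 mm tall, with three loose spare batteries in it; leave it. Origin: centre of its underside.
- phone: Black phone, 148 x 72 x 9 mm, lying on the table; leave it. Origin: centre of its underside.
- glasses_case: Brown spectacle case, 155 x 60 x 42 mm, on the table; leave it. Origin: centre of its underside.
There are look-alikes about, which are no part of the job. Leave any purple look-alike of the stopper alone.

How it is judged:
By the outcome, as a careful person would: the job done as asked, in the order asked, and still so for the second after the job is handed in, with the robot touching nothing.
It also fails if it takes over 72 s, if anything falls off the work surface, if the arm or the gripper's body presses on something with over 40 N, if the wrist force passes 120 N, or if a joint passes its speed limit or range.

## Robot

A 6-joint arm with a two-finger parallel gripper is mounted at the origin on the work surface. World frame = base frame: x ahead of the robot, y to its left, z up, the work surface at z = 0. Lengths are in m, angles in rad, forces in N, time in s.
With the tool pointing down it reaches from about 0.4 to 0.925 m from the base axis. Payload 3.4 kg.
Tool frame: the origin (TCP) lies midway between the tips of the shut fingers; the grasp point (between the pads) lies 19 mm behind it; z points along the fingers, y is the line along which they close (so a half turn about z gives the same grasp; the last joint's range is limited). The gripper opens to 85 mm and grips with 20 to 120 N. Pads are 22 mm wide; open, the fingers measure 114 mm over their backs; the gripper's body (76 mm by 85 mm) begins 54 mm behind the grasp point. The pads swing forward as they close: fully open they stand 13 mm farther back than shut.
Start: joints at [-1.198, 0.307, 1.506, -0, 1.328, -0.073], TCP at [0.248, -0.519, 0.2] pointing down, gripper open.
Joint ranges: [-3.12, 3.12], [-1.05, 2.28], [0.14, 2.33], [-1.42, 4.57], [0.1, 2.73], [-2.68, 2.68]. Speed limits (rad/s): [2.57, 2.57, 3.14, 3.14, 3.14, 3.14].

## Interface

Orientations are given as [roll, pitch, yaw] about the fixed x, y, z axes, in that order (R = Rz(yaw) Ry(pitch) Rx(roll)).
In Python, from station import robot gives the robot as it stands.
- The arm moves only by the shell command python3 -m jog 'ROWS' [OPENING] [FORCE]. ROWS is JSON, a list of rows, each a list of 2 entries, a list of its own where there are three numbers: the shift along the tool's x, y, z in mm, then the turn, a rotation vector about the tool's x, y, z in rad. In form: [[[dx, dy, dz], [rx, ry, rz]], ...]. A call has 1 to 5 rows; each row is the pose to reach, as a shift and turn from the pose commanded when the call began, along the tool's axes at that moment; what a row does not reach only later rows make up. A row lasts 1/12 s, in which the tool goes at most 41.7 mm and 7.16 degrees, less where a joint would pass 70% of its speed; a pose out of reach is approached as far as the arm can. A call with a gripper value outside its range is refused whole. OPENING is the gripper command: -1 is fully open, 1 is shut, values between are in proportion, set as the call begins (- or left out, the last holds). The fingers move at their own pace and stop on an object; FORCE is the grip in N (left out, the last holds). Time passes only in rows, so rows that repeat a pose let the fingers close. It gives the time, the measured TCP pose, the force, the opening and the grip force at its end, in the units of the state.
- robot.get_obs(): the state, without advancing time (a new reading comes with each control period).
- robot.read_camera(name): name is "side" or "top" or "wrist"; returns a dict with "color" (384x512x3 uint8, red, green, blue), "camera_matrix" (3x3 intrinsics, pixels), "extrinsics" (4x4, takes a point from camera to world coordinates); the wrist camera has in their place "T_tool_cam" (4x4, takes a point from camera to tool coordinates, whose origin is the TCP and whose axes are the flange's). Camera axes: x right, y down, z forward; pixel columns grow to the right and rows downward; lengths in m; the calibration is good to about 2 mm. The wrist camera is an equidistant fisheye: a pixel r from the principal point sees the ray r / f radians off the axis. A picture is of the moment at which its call begins: read the wrist's pose just before it. There is no depth.
- robot.sign_off(): hands the job in; it is judged then, once.
Trained networks look in a picture, given as the dict that the camera call returned (one of the last four; its "shot" number tells which), for a name from the list of things; names that differ only in an ending like _2 or _b are one class to them, and where a whole thing is asked for, a point or a joint stands for the part that bears it (a point fixed in the world has none). Each returns a list of dicts, best first, with "conf" (0 to 1); they miss things now and then, are a little off and sometimes report something else, mostly with a low value. They report only what shows in the picture. A call takes as long as a camera call. They do not tell look-alikes from the thing itself.
- robot.find_in(query, picture): "position" ([column, row] as shares, 0 to 1, of the picture: columns of its width, rows of its height, amid what is visible of it).
The state is a dict: "time": time; "q": joint angles; "joint_vel": joint speeds; "effort": joint torques, N m; "ee_pos": TCP position; "orientation": TCP orientation; "force": force on the tool from outside, world axes, zero at the start; "wrist_torque": the same for the moment, N m; "finger_gap": finger opening in m; "grasp_force": force on a finger pad.
Only numpy, scipy, OpenCV 4.12 (cv2) and the standard library are available. Lean on these libraries where they do the work, as an engineer would, in place of code of your own. Each camera call takes 0.05 s, during which the arm holds its last target. There are 200 camera calls.

## Working session

There is one attempt and no reset: what is moved stays moved. The work goes in short steps, Python scripts to look and compute and a shell command to move; the robot and the scene stay as the last step left them, time stands still between calls to the robot, and variables do not carry over. Pictures are saved under pics/ and viewed, at most 10 in all, crops included, and the job is handed in when it is done.

```bash
mkdir -p pics
cat > h.py <<'E'
import numpy as np,cv2
from station import robot
from scipy.spatial.transform import Rotation as R
def ray(p,uv,obs=None):
    K=p["camera_matrix"] if "camera_matrix" in p else None
    K=np.array(K)
    x=(uv[0]-K[0,2])/K[0,0]; y=(uv[1]-K[1,2])/K[1,1]
    if "T_tool_cam" in p:
        r=np.hypot(x,y); s=np.sin(r)/r if r>1e-9 else 1
        d=np.array([x*s,y*s,np.cos(r)])
        T=np.eye(4);T[:3,:3]=R.from_euler('xyz',obs["orientation"]).as_matrix();T[:3,3]=obs["ee_pos"]
        E=T@np.array(p["T_tool_cam"])
    else:
        d=np.array([x,y,1.]);E=np.array(p["extrinsics"])
    return E[:3,3],E[:3,:3]@d
def atz(p,uv,z,obs=None):
    o,d=ray(p,uv,obs); return o+d*(z-o[2])/d[2]
def save(p,n): cv2.imwrite("pics/"+n,p["color"][:,:,::-1])
E
python3 - <<'E'
from h import *
o=robot.get_obs();print({k:np.round(v,3) for k,v in o.items()})
ims=[]
for c in("top","side"):
    p=robot.read_camera(c);print(c,p.keys(),np.round(p["camera_matrix"],1).tolist(),np.round(p["extrinsics"],3).tolist())
    ims.append(p["color"]);save(p,c+"0.png")
    for q,z in(("stopper",.13),("stopper_bar",.155),("holder",.03),("tumbler_mouth",.116),("tumbler",.1)):
        for f in robot.find_in(q,p)[:3]:
            uv=np.array(f["position"])*[512,384];print(q,round(f["conf"],2),uv.round(),atz(p,uv,z).round(3))
E
```

```text
{'time': np.float64(0.0), 'q': array([-1.198,  0.308,  1.508,  0.   ,  1.328, -0.073]), 'joint_vel': array([-0.001,  0.001, -0.001,  0.   , -0.001,  0.   ]), 'effort': array([-4.0000e-03, -4.5756e+01, -2.5192e+01, -0.0000e+00,  1.3000e-02,
        0.0000e+00]), 'ee_pos': array([ 0.248, -0.518,  0.199]), 'orientation': array([-3.14 , -0.   ,  0.446]), 'force': array([ 0.036,  0.705, -0.521]), 'wrist_torque': array([-0.002, -0.043, -0.02 ]), 'grasp_force': np.float64(0.0), 'finger_gap': np.float64(0.085)}
top dict_keys(['color', 'camera_matrix', 'extrinsics', 'shot']) [[451.2, 0.0, 248.9], [0.0, 451.2, 192.9], [0.0, 0.0, 1.0]] [[-0.017, -0.978, 0.208, 0.316], [-1.0, 0.016, -0.004, -0.003], [0.0, -0.208, -0.978, 1.257], [0.0, 0.0, 0.0, 1.0]]
stopper 0.93 [270. 182.] [ 0.584 -0.062  0.13 ]
stopper 0.73 [241. 137.] [0.706 0.011 0.13 ]
stopper 0.69 [219. 175.] [0.605 0.07  0.13 ]
stopper_bar 0.96 [164. 206.] [0.52  0.205 0.155]
stopper_bar 0.88 [219. 173.] [0.603 0.068 0.155]
stopper_bar 0.85 [242. 140.] [0.689 0.009 0.155]
holder 0.78 [227. 193.] [0.579 0.054 0.03 ]
tumbler_mouth 0.97 [227. 196.] [0.551 0.051 0.116]
tumbler 0.56 [222. 190.] [0.572 0.062 0.1  ]
side dict_keys(['color', 'camera_matrix', 'extrinsics', 'shot']) [[362.7, 0.0, 252.3], [0.0, 362.7, 200.8], [0.0, 0.0, 1.0]] [[-0.891, -0.338, 0.305, 0.305], [-0.455, 0.664, -0.594, 0.512], [-0.002, -0.667, -0.745, 0.792], [0.0, 0.0, 0.0, 1.0]]
stopper 0.95 [254. 210.] [0.56  0.008 0.13 ]
stopper 0.77 [225. 220.] [0.607 0.067 0.13 ]
stopper 0.76 [215. 310.] [0.512 0.269 0.13 ]
stopper_bar 0.8 [224. 219.] [0.597 0.082 0.155]
stopper_bar 0.72 [199. 211.] [0.661 0.089 0.155]
stopper_bar 0.57 [216. 312.] [0.501 0.281 0.155]
holder 0.68 [227. 256.] [0.59  0.097 0.03 ]
tumbler_mouth 0.62 [229. 258.] [0.551 0.145 0.116]
tumbler_mouth 0.5 [223. 218.] [0.619 0.053 0.116]
tumbler 0.79 [228. 240.] [0.583 0.097 0.1  ]
```

View pics/top0.png

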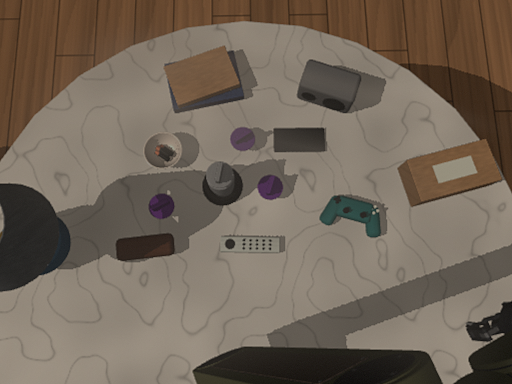

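View pics/side0.png

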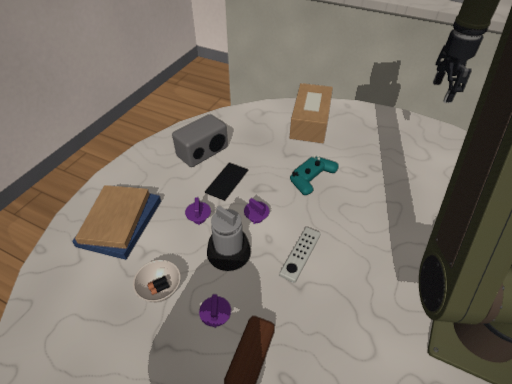

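Candidates: the steel stopper in the tumbler at top (219,175) / side (226,215), and purple look-alikes at top (241,138), (270,187), (161,206). I choose the steel one in the tumbler. Both views put it at about (0.606, 0.068). Next is the close crop to check it.

Run:
```python
from h import *
a=cv2.imread("pics/top0.png")[140:220,180:260];b=cv2.imread("pics/side0.png")[190:270,185:265]
cv2.imwrite("pics/crop0.png",np.hstack([cv2.resize(x,(400,400),interpolation=cv2.INTER_CUBIC) for x in(a,b)]))
p=robot.read_camera("top")
# map crop pixel (5x) to world helper
o=robot.get_obs();M=R.from_euler('xyz',o["orientation"]).as_matrix()
print("shift tool mm to above", (M.T@(np.array([.606,.068,.25])-o["ee_pos"])*1000).round(1))
```

```text
shift tool mm to above [ 576.1 -375.   -50. ]
```

View pics/crop0.png

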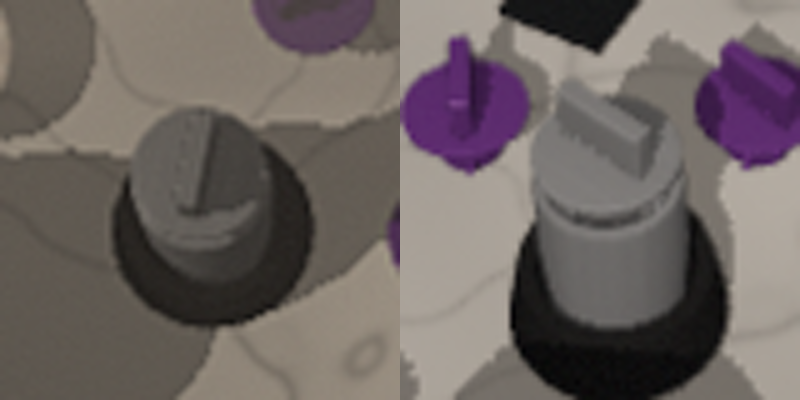

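The crop shows the steel-grey stopper with its bar, sitting in the tumbler in the black holder. The bar runs roughly along world x, at crop (207,110)-(195,208). The purple stoppers are separate on the table. I'm moving above it now and pre-turning to yaw about 3.0, so the last joint has room in both directions.

```bash
python3 -m jog '[[[30,-20,-20],[0,0,0]],[[64,-42,-40],[0,0,0]],[[98,-64,-60],[0,0,0]],[[132,-86,-80],[0,0,0]],[[166,-108,-90],[0,0,0]]]' -1
python3 -m jog '[[[34,-22,0],[0,0,0]],[[68,-44,0],[0,0,0]],[[102,-66,0],[0,0,0]],[[136,-88,0],[0,0,0]],[[170,-110,0],[0,0,0]]]'
python3 -m jog '[[[34,-22,0],[0,0,0]],[[68,-44,0],[0,0,0]],[[102,-66,0],[0,0,0]],[[136,-88,0],[0,0,0]],[[170,-110,0],[0,0,0]]]'
python3 -m jog '[[[34,-22,0],[0,0,0]],[[70,-47,0],[0,0,0]],[[70,-47,0],[0,0,-0.12]],[[70,-47,0],[0,0,-0.24]],[[70,-47,0],[0,0,-0.36]]]'
for i in 1 2 3; do python3 -m jog '[[[0,0,0],[0,0,-0.12]],[[0,0,0],[0,0,-0.24]],[[0,0,0],[0,0,-0.36]],[[0,0,0],[0,0,-0.48]],[[0,0,0],[0,0,-0.6]]]'; done
python3 -m jog '[[[0,0,0],[0,0,-0.12]],[[0,0,0],[0,0,-0.24]],[[0,0,0],[0,0,-0.36]],[[0,0,0],[0,0,-0.4]],[[0,0,0],[0,0,-0.4]]]'
python3 - <<'E'
from h import *
o=robot.get_obs();p=robot.read_camera("wrist");save(p,"w1.png");print(o["q"].round(3),o["ee_pos"].round(4),o["orientation"].round(3),o["force"].round(2),o["wrist_torque"].round(3),p["T_tool_cam"],p["camera_matrix"])
for q,z in(("stopper",.13),("stopper_bar",.155),("disc_edge",.13),("tumbler_mouth",.116)):
    for f in robot.find_in(q,p)[:3]:
        uv=np.array(f["position"])*[512,384];print(q,round(f["conf"],2),uv.round(),atz(p,uv,z,o).round(3))
E
```

```text
time: 1.07
ee_pos: [0.3468, -0.3578, 0.2891]
orientation: [3.139, -0.001, 0.445]
force: [0.7, -0.2, 0.1]
finger_gap: 0.0853
grasp_force: 0.0
time: 1.48
ee_pos: [0.4525, -0.1839, 0.2875]
orientation: [3.141, -0.001, 0.446]
force: [1.1, -1.0, -1.0]
finger_gap: 0.0854
grasp_force: 0.0
time: 1.9
ee_pos: [0.5585, -0.0112, 0.2873]
orientation: [3.141, -0.0, 0.446]
force: [0.4, -0.4, -0.8]
finger_gap: 0.0856
grasp_force: 0.0
time: 2.32
ee_pos: [0.6011, 0.0608, 0.2866]
orientation: [-3.141, 0.001, 0.814]
force: [0.3, -0.2, 0.0]
finger_gap: 0.0856
grasp_force: 0.0
time: 2.73
ee_pos: [0.6007, 0.0595, 0.2871]
orientation: [-3.142, -0.0, 1.412]
force: [-0.0, -0.9, -0.1]
finger_gap: 0.0849
grasp_force: 0.0
time: 3.15
ee_pos: [0.6007, 0.0594, 0.2871]
orientation: [-3.142, -0.0, 2.012]
force: [0.3, -0.1, -0.1]
finger_gap: 0.0854
grasp_force: 0.0
time: 3.57
ee_pos: [0.6007, 0.0594, 0.2871]
orientation: [-3.142, -0.0, 2.612]
force: [0.4, -0.4, -0.7]
finger_gap: 0.0857
grasp_force: 0.0
time: 3.98
ee_pos: [0.6006, 0.0594, 0.2871]
orientation: [-3.142, -0.0, 3.007]
force: [-0.0, 0.1, 0.6]
finger_gap: 0.
[... 437 characters left out ...]
4   0.         255.51080481]
 [  0.         297.31863964 194.93491207]
 [  0.           0.           1.        ]]
stopper 0.94 [366. 111.] [0.542 0.196 0.13 ]
stopper 0.86 [170. 167.] [ 0.578 -0.039  0.13 ]
stopper 0.63 [231. 246.] [0.686 0.017 0.13 ]
stopper_bar 0.97 [172. 166.] [ 0.574 -0.028  0.155]
stopper_bar 0.79 [367. 106.] [0.537 0.188 0.155]
stopper_bar 0.73 [234. 245.] [0.674 0.025 0.155]
disc_edge 0.95 [262. 175.] [0.603 0.066 0.13 ]
disc_edge 0.85 [171. 168.] [ 0.58  -0.037  0.13 ]
disc_edge 0.8 [368. 108.] [0.539 0.199 0.13 ]
tumbler_mouth 0.65 [254. 137.] [0.56  0.064 0.116]
tumbler_mouth 0.63 [ 55. 143.] [ 0.518 -0.207  0.116]
tumbler_mouth 0.55 [261. 177.] [0.608 0.065 0.116]
```

View pics/w1.png

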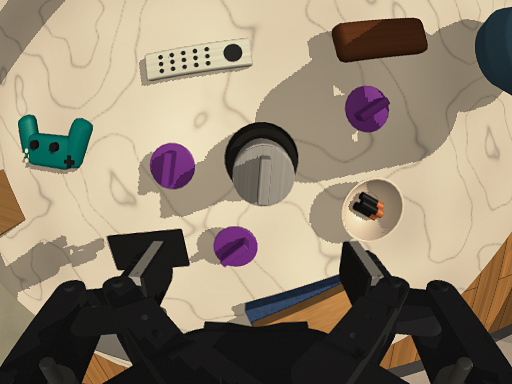

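The wrist view shows the steel stopper at about (263,175), with its bar running from about (264,157) to (263,203). I'm taking a magnified crop to get the bar line.

Run:
```python
from h import *
a=cv2.imread("pics/w1.png")[120:220,220:310]
cv2.imwrite("pics/w1c.png",cv2.resize(a,None,fx=6,fy=6,interpolation=cv2.INTER_CUBIC))
```

```text
(no output)
```

View pics/w1c.png

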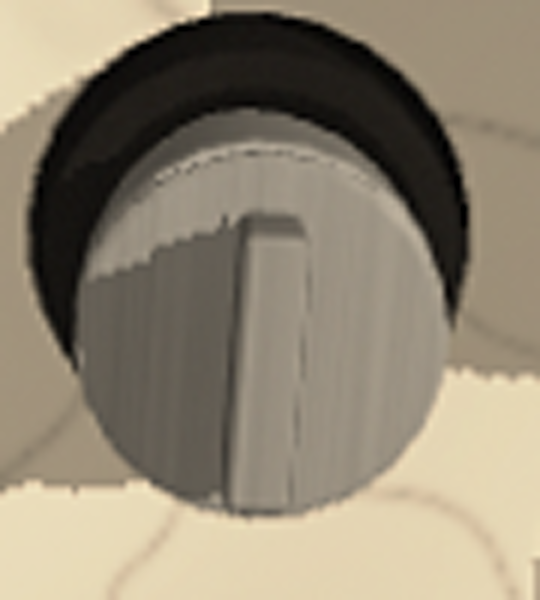

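```bash
cat > m.py <<'E'
from h import *
K=np.array([[297.31863964,0,255.51080481],[0,297.31863964,194.93491207],[0,0,1]])
E
python3 - <<'E'
from h import *
o=robot.get_obs();p=robot.read_camera("wrist")
f=lambda u,v,z:atz(p,(220+(u+.5)/6-.5,120+(v+.5)/6-.5),z,o)
a,b=f(275,235,.1635),f(261,507,.1635);print("bar",a,b,(a+b)/2,np.linalg.norm(a-b),np.arctan2(*(a-b)[1::-1]))
print("w",np.linalg.norm(f(247,235,.1635)-f(303,235,.1635)))
L,Rr,T,B=[f(*x,.1335) for x in((77,335),(445,335),(258,143),(258,517))]
print("disc",(L+Rr)/2,(T+B)/2,np.linalg.norm(L-Rr),np.linalg.norm(T-B))
c=np.array([*((a+b)/2)[:2],0])
M=R.from_euler('xyz',o["orientation"]).as_matrix();print("shift",M.T@(c-o["ee_pos"])*1000)
E
```

```text
bar [0.57933206 0.07243641 0.1635    ] [0.62688341 0.06381624 0.1635    ] [0.60310773 0.06812632 0.1635    ] 0.04832636666759075 2.9622589498275813
w 0.009489084208446527
disc [0.60269267 0.0678091  0.1335    ] [0.60253798 0.0671968  0.1335    ] 0.06966755452375457 0.07242494898201451
shift [ -1.17064462   8.96033323 287.0908103 ]
```

Bar and disc agree: the axis is at (0.603, 0.068) and the bar yaw is 2.962. The measured sizes (48 mm bar, 70–72 mm disc) match the given ones. Descending now and gripping.

```bash
python3 -m jog '[[[-1,9,20],[0,0,0.045]],[[-1,9,55],[0,0,0.045]],[[-1,9,90],[0,0,0.045]],[[-1,9,120],[0,0,0.045]],[[-1,9,130],[0,0,0.045]]]'
python3 -m jog '[[[0,0,8],[0,0,0]],[[0,0,16],[0,0,0]],[[0,0,16],[0,0,0]],[[0,0,16],[0,0,0]]]'
python3 -m jog '[[[0,0,0],[0,0,0]],[[0,0,0],[0,0,0]],[[0,0,0],[0,0,0]],[[0,0,0],[0,0,0]],[[0,0,0],[0,0,0]]]' 0.3 20
python3 - <<'E'
from h import *
o=robot.get_obs();p=robot.read_camera("wrist");save(p,"w2.png");print({k:np.round(v,3) for k,v in o.items()})
E
```

```text
time: 4.7
ee_pos: [0.5993, 0.0681, 0.1522]
orientation: [-3.14, -0.008, 2.96]
force: [-0.3, -0.3, 0.1]
finger_gap: 0.0854
grasp_force: 0.0
time: 5.03
ee_pos: [0.604, 0.0682, 0.1423]
orientation: [3.141, 0.002, 2.961]
force: [-0.4, 0.3, -0.0]
finger_gap: 0.0855
grasp_force: 0.0
time: 5.45
ee_pos: [0.6031, 0.0682, 0.1416]
orientation: [3.141, 0.001, 2.961]
force: [0.4, 0.2, 0.1]
finger_gap: 0.0301
grasp_force: 0.0
{'time': np.float64(5.45), 'q': array([ 0.043,  0.398,  1.519, -0.   ,  1.224, -1.347]), 'joint_vel': array([ 0.002,  0.006,  0.004,  0.   , -0.001, -0.001]), 'effort': array([-3.0000e-03, -5.0099e+01, -2.3756e+01, -1.0000e-03, -9.0000e-03,
        0.0000e+00]), 'ee_pos': array([0.603, 0.068, 0.142]), 'orientation': array([3.141e+00, 1.000e-03, 2.961e+00]), 'force': array([0.435, 0.222, 0.056]), 'wrist_torque': array([ 0.051,  0.004, -0.003]), 'grasp_force': np.float64(0.0), 'finger_gap': np.float64(0.03)}
```

View pics/w2.png

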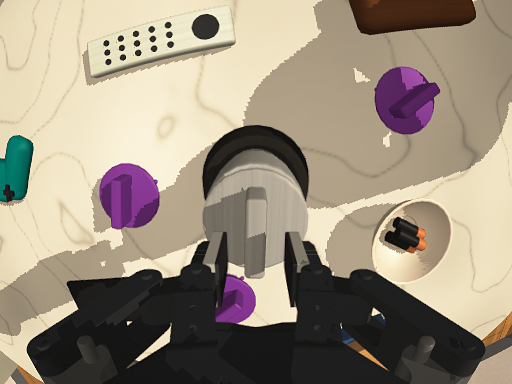

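The pads straddle the bar (bar at (257,187)-(255,277), pads at x≈220 and 293), well centred. Closing with 20 N.

```bash
python3 -m jog '[[[0,0,0],[0,0,0]],[[0,0,0],[0,0,0]],[[0,0,0],[0,0,0]],[[0,0,0],[0,0,0]],[[0,0,0],[0,0,0]]]' 1 20
python3 -m jog '[[[0,0,0.5],[0,0,0]],[[0,0,0.5],[0,0,0]],[[0,0,0.5],[0,0,0]]]'
python3 -c "
from h import *
print({k:np.round(v,3) for k,v in robot.get_obs().items() if k in('force','wrist_torque','ee_pos','orientation','finger_gap')})"
```

```text
time: 5.92
ee_pos: [0.6029, 0.0682, 0.141]
orientation: [-3.142, -0.0, 2.961]
force: [0.1, -0.0, 0.5]
finger_gap: -0.0005
grasp_force: 0.0
time: 6.17
ee_pos: [0.6029, 0.0682, 0.1405]
orientation: [3.142, -0.0, 2.961]
force: [-0.1, -0.4, 0.2]
finger_gap: 0.0001
grasp_force: 0.0
{'ee_pos': array([0.603, 0.068, 0.141]), 'orientation': array([ 3.142, -0.   ,  2.961]), 'force': array([-0.063, -0.384,  0.233]), 'wrist_torque': array([ 0.017,  0.001, -0.043]), 'finger_gap': np.float64(0.0)}
```

The gap reads 0, so the fingers shut on nothing. Looking again.

Run:
```python
from h import *
a=robot.read_camera("wrist");save(a,"w3.png");p=robot.read_camera("side");save(p,"s3.png")
c=cv2.resize(p["color"][150:270,160:280,::-1],(400,400),interpolation=cv2.INTER_CUBIC)
d=cv2.resize(a["color"][120:320,156:356,::-1],(400,400),interpolation=cv2.INTER_CUBIC)
cv2.imwrite("pics/c3.png",np.hstack([c,d]))
```

```text
(no output)
```

View pics/c3.png

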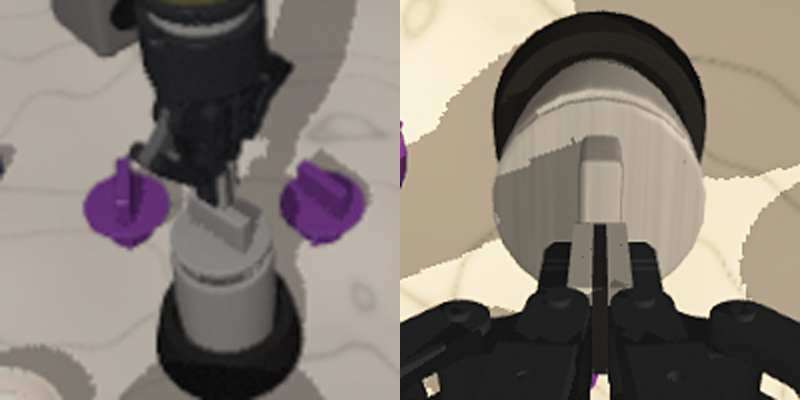

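Run:
```python
from h import *
p=robot.read_camera("side");E=np.linalg.inv(p["extrinsics"]);K=np.array(p["camera_matrix"])
for z in(.116,.1275,.1335,.1405,.1635,.18):
    q=K@(E@[.603,.068,z,1])[:3];uv=q[:2]/q[2];print(z,uv.round(1),((uv-[160,150])*400/120).round())
c=cv2.resize(p["color"][150:240,175:295,::-1],(800,600),interpolation=cv2.INTER_CUBIC);cv2.imwrite("pics/s4.png",c)
print(robot.get_obs()["q"])
```

```text
0.116 [226.1 224.4] [220. 248.]
0.1275 [225.8 221.4] [219. 238.]
0.1335 [225.7 219.8] [219. 233.]
0.1405 [225.5 217.9] [218. 226.]
0.1635 [224.9 211.5] [216. 205.]
0.18 [224.5 206.7] [215. 189.]
[ 4.30624837e-02  3.98788709e-01  1.52046076e+00  9.84093789e-06
  1.22234001e+00 -1.34694065e+00]
```

View pics/s4.png

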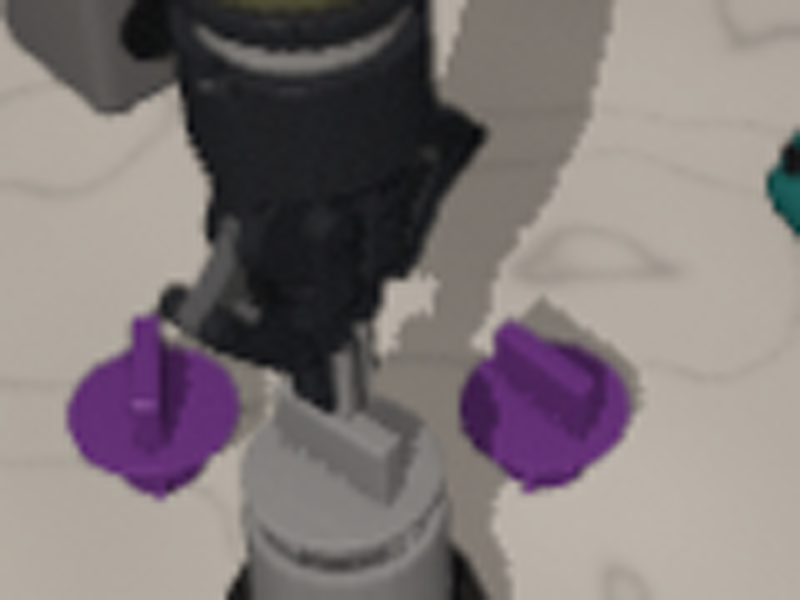

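The side crop shows the shut fingertips at (345,410), just above the bar top. The fingers closed over the bar, so the real tips sit about 24 mm higher than the TCP reading suggests. I'm reopening and going down step by step with a force check.

```bash
python3 -m jog '[[[0,0,0],[0,0,0]],[[0,0,0],[0,0,0]],[[0,0,0],[0,0,0]],[[0,0,0],[0,0,0]],[[0,0,0],[0,0,0]]]' 0.2 20
python3 -m jog '[[[0,0,2],[0,0,0]],[[0,0,4],[0,0,0]],[[0,0,6],[0,0,0]],[[0,0,6],[0,0,0]]]'
python3 -m jog '[[[0,0,2],[0,0,0]],[[0,0,4],[0,0,0]],[[0,0,6],[0,0,0]],[[0,0,6],[0,0,0]]]'
python3 - <<'E'
from h import *
a=robot.read_camera("wrist");p=robot.read_camera("side")
c=cv2.resize(p["color"][165:255,180:270,::-1],(400,400),interpolation=cv2.INTER_CUBIC)
d=cv2.resize(a["color"][120:320,156:356,::-1],(400,400),interpolation=cv2.INTER_CUBIC)
cv2.imwrite("pics/c5.png",np.hstack([c,d]));print({k:np.round(v,3) for k,v in robot.get_obs().items() if k in('force','wrist_torque','ee_pos','finger_gap')})
E
```

```text
time: 6.73
ee_pos: [0.6029, 0.0682, 0.1406]
orientation: [3.142, -0.0, 2.961]
force: [-0.4, 0.3, 0.1]
finger_gap: 0.0341
grasp_force: 0.0
time: 7.07
ee_pos: [0.6025, 0.0682, 0.1339]
orientation: [-3.141, -0.001, 2.961]
force: [0.3, -0.8, -0.5]
finger_gap: 0.0343
grasp_force: 0.0
time: 7.4
ee_pos: [0.6026, 0.0682, 0.128]
orientation: [-3.141, -0.001, 2.961]
force: [0.5, -0.5, 0.2]
finger_gap: 0.0345
grasp_force: 0.0
{'ee_pos': array([0.603, 0.068, 0.128]), 'force': array([ 0.234, -0.445,  0.508]), 'wrist_torque': array([ 0.004,  0.018, -0.022]), 'finger_gap': np.float64(0.034)}
```

View pics/c5.png

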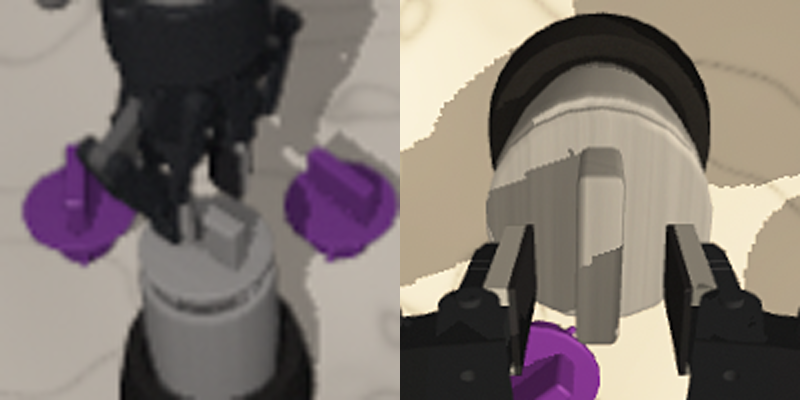

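The pads now straddle the bar but are still high (pad tips at about rows 225–235 in the right-hand crop). Going 8 mm further down, then closing.

```bash
python3 -m jog '[[[0,0,2],[0,0,0]],[[0,0,4],[0,0,0]],[[0,0,6],[0,0,0]],[[0,0,8],[0,0,0]],[[0,0,8],[0,0,0]]]'
python3 -m jog '[[[0,0,0],[0,0,0]],[[0,0,0],[0,0,0]],[[0,0,0],[0,0,0]],[[0,0,0],[0,0,0]],[[0,0,0],[0,0,0]]]' 1 20
python3 -c "
from h import *
print({k:np.round(v,3) for k,v in robot.get_obs().items() if k in('force','wrist_torque','ee_pos','orientation','finger_gap','grasp_force')})"
```

```text
time: 7.92
ee_pos: [0.6025, 0.0682, 0.12]
orientation: [-3.141, -0.001, 2.961]
force: [0.2, -0.6, 0.0]
finger_gap: 0.0344
grasp_force: 0.0
time: 8.33
ee_pos: [0.6031, 0.0682, 0.1207]
orientation: [3.142, 0.0, 2.961]
force: [0.3, -0.2, 0.0]
finger_gap: 0.0111
grasp_force: 24.4
{'ee_pos': array([0.603, 0.068, 0.121]), 'orientation': array([3.142, 0.   , 2.961]), 'force': array([ 0.347, -0.168,  0.006]), 'wrist_torque': array([ 0.038, -0.041, -0.027]), 'grasp_force': np.float64(24.379), 'finger_gap': np.float64(0.011)}
```

Gripped: 11 mm gap, 24 N. Now testing the press stiffness.

```bash
cat > st.py <<'E'
from h import *
o=robot.get_obs();print("  yaw %.3f z %.2f F %s T %s grip %.0f gap %.1f q6 %.2f"%(o["orientation"][2]%6.2832,o["ee_pos"][2]*1e3,o["force"].round(1),o["wrist_torque"].round(3),o["grasp_force"],o["finger_gap"]*1e3,o["q"][5]))
E
for i in 1 2 3; do python3 -m jog '[[[0,0,0.5],[0,0,0]],[[0,0,0.5],[0,0,0]],[[0,0,0.5],[0,0,0]]]' >/dev/null; python3 st.py; done
```

```text
yaw 2.961 z 120.58 F [-0.4  0.2  3.3] T [-0.012  0.142 -0.009] grip 25 gap 11.2 q6 -1.35
  yaw 2.961 z 120.47 F [-1.1 -0.9  6.3] T [ 0.011  0.201 -0.043] grip 25 gap 11.4 q6 -1.35
  yaw 2.961 z 120.46 F [-2.4 -0.4  8.5] T [-0.031  0.371  0.078] grip 25 gap 11.4 q6 -1.35
```

```bash
python3 -m jog '[[[0,0,-0.8],[0,0,0]],[[0,0,-0.8],[0,0,0]]]'>/dev/null; python3 st.py
for i in 1 2 3; do python3 -m jog '[[[0,0,-0.1],[0,0,-0.03]],[[0,0,-0.2],[0,0,-0.06]],[[0,0,-0.2],[0,0,-0.06]]]' >/dev/null; python3 st.py; done
```

```text
yaw 2.961 z 120.51 F [-1.7  0.   5.8] T [-0.074  0.209 -0.027] grip 25 gap 11.4 q6 -1.35
  yaw 3.022 z 120.71 F [-0.5 -0.2  5.2] T [-0.062  0.069 -0.022] grip 25 gap 11.1 q6 -1.41
  yaw 3.081 z 120.79 F [0.2 0.3 5.2] T [ 0.008  0.028 -0.026] grip 25 gap 11.3 q6 -1.47
  yaw 3.141 z 120.95 F [-0.7 -1.   5.3] T [ 0.008 -0.073  0.008] grip 25 gap 11.1 q6 -1.53
```

```bash
python3 -m jog '[[[0,0,-0.3],[0,0,-0.03]],[[0,0,-0.4],[0,0,-0.06]],[[0,0,-0.4],[0,0,-0.06]]]' >/dev/null; python3 st.py
for i in 1 2 3; do python3 -m jog '[[[0,0,-0.1],[0,0,-0.03]],[[0,0,-0.15],[0,0,-0.06]],[[0,0,-0.15],[0,0,-0.06]]]' >/dev/null; python3 st.py; done
```

```text
yaw 3.201 z 121.11 F [ 0.  -0.2  4.2] T [ 0.045 -0.089 -0.01 ] grip 25 gap 11.4 q6 -1.59
  yaw 3.260 z 121.22 F [ 1.1 -0.4  5. ] T [-0.017 -0.047 -0.004] grip 25 gap 11.2 q6 -1.65
  yaw 3.320 z 121.33 F [0.5 0.5 4.3] T [ 0.117 -0.149  0.027] grip 25 gap 11.5 q6 -1.71
  yaw 3.379 z 121.22 F [1.4 1.7 2.8] T [ 0.493 -0.095 -0.119] grip 25 gap 11.5 q6 -1.77
```

The force dropped and z sank a little, so I may be at the gap. Lowering without turning to feel for it.

```bash
for i in 1 2; do python3 -m jog '[[[0,0,0.4],[0,0,0]],[[0,0,0.6],[0,0,0]],[[0,0,0.6],[0,0,0]]]' >/dev/null; python3 st.py; done
```

```text
yaw 3.379 z 121.06 F [0.6 2.5 5. ] T [ 0.682 -0.018 -0.116] grip 25 gap 11.0 q6 -1.77
  yaw 3.379 z 120.89 F [-0.2  2.1  6.2] T [ 0.656  0.086 -0.018] grip 25 gap 11.3 q6 -1.77
```

```bash
python3 -m jog '[[[0,0,-0.6],[0,0,-0.02]],[[0,0,-0.6],[0,0,-0.03]],[[0,0,-0.6],[0,0,-0.03]]]' >/dev/null; python3 st.py
python3 -m jog '[[[0,0,0],[0,0,-0.02]],[[0,0,0],[0,0,-0.03]],[[0,0,0],[0,0,-0.03]]]' >/dev/null; python3 st.py
```

```text
yaw 3.411 z 120.44 F [-0.3  0.5  2.9] T [ 0.085 -0.022 -0.008] grip 25 gap 11.4 q6 -1.80
  yaw 3.441 z 120.12 F [-0.2 -0.1 -0.3] T [-0.079 -0.046  0.004] grip 24 gap 11.4 q6 -1.83
```

Force has gone to zero, so it is over the gap. Following it down.

```bash
python3 -m jog '[[[0,0,1],[0,0,0]],[[0,0,2],[0,0,0]],[[0,0,2],[0,0,0]]]' >/dev/null; python3 st.py
python3 -m jog '[[[0,0,1],[0,0,0]],[[0,0,2],[0,0,0]],[[0,0,2],[0,0,0]]]' >/dev/null; python3 st.py
```

```text
yaw 3.441 z 118.81 F [-0.3 -0.9  2.6] T [-0.287  0.016  0.201] grip 25 gap 11.2 q6 -1.83
  yaw 3.440 z 116.02 F [ 0.7 -0.6 -2.2] T [-0.211 -0.226  0.02 ] grip 24 gap 11.3 q6 -1.83
```

```bash
python3 -m jog '[[[0,0,1],[0,0,0]],[[0,0,2],[0,0,0]],[[0,0,2],[0,0,0]]]' >/dev/null; python3 st.py
python3 -m jog '[[[0,0,0.7],[0,0,0]],[[0,0,1.5],[0,0,0]],[[0,0,1.5],[0,0,0]]]' >/dev/null; python3 st.py
python3 -m jog '[[[0,0,0.5],[0,0,0]],[[0,0,0.7],[0,0,0]],[[0,0,0.7],[0,0,0]]]' >/dev/null; python3 st.py
```

```text
yaw 3.441 z 113.92 F [ 0.2 -0.6 -0.6] T [ 0.013 -0.009 -0.065] grip 24 gap 11.6 q6 -1.83
  yaw 3.441 z 112.95 F [-0.9  0.6 -0.7] T [-0.051 -0.022  0.01 ] grip 24 gap 11.5 q6 -1.83
  yaw 3.441 z 112.65 F [-0.6 -0.6 -0.6] T [ 0.052 -0.055 -0.03 ] grip 24 gap 11.2 q6 -1.83
```

```bash
for i in 1 2 3; do python3 -m jog '[[[0,0,0.6],[0,0,0]],[[0,0,0.6],[0,0,0]],[[0,0,0.6],[0,0,0]]]' >/dev/null; python3 st.py; done
```

```text
yaw 3.441 z 112.50 F [-1.3  0.4  3.8] T [ 0.064  0.252 -0.003] grip 25 gap 11.3 q6 -1.83
  yaw 3.441 z 112.40 F [-1.9 -1.   6.4] T [-0.031  0.388  0.044] grip 25 gap 11.3 q6 -1.83
  yaw 3.441 z 112.31 F [-4.1 -0.2  9.2] T [-0.011  0.657  0.024] grip 26 gap 11.4 q6 -1.83
```

Bottomed at z≈112.5, which is 9 mm below the climb and matches height 120.5. So height ≈ z + 8, and home should be at z≈109. Easing the press and turning clockwise.

```bash
python3 -m jog '[[[0,0,-1.2],[0,0,0]],[[0,0,-1.2],[0,0,0]]]'>/dev/null; python3 st.py
for i in 1 2 3 4; do python3 -m jog '[[[0,0,0.1],[0,0,0.04]],[[0,0,0.2],[0,0,0.08]],[[0,0,0.2],[0,0,0.08]]]' >/dev/null; python3 st.py; done
```

```text
yaw 3.441 z 112.42 F [-1.2 -0.8  5.2] T [-0.004  0.329  0.033] grip 25 gap 11.2 q6 -1.83
  yaw 3.359 z 112.43 F [-1.2  0.4  6. ] T [ 0.079  0.236 -0.075] grip 25 gap 11.4 q6 -1.75
  yaw 3.280 z 112.25 F [-0.   1.2  4.9] T [ 0.209 -0.015 -0.087] grip 25 gap 11.0 q6 -1.67
  yaw 3.201 z 112.08 F [1.3 1.2 5.8] T [ 0.136 -0.181 -0.039] grip 25 gap 11.1 q6 -1.59
  yaw 3.121 z 111.91 F [-0.3  1.   4.6] T [ 0.062 -0.222 -0.055] grip 25 gap 11.1 q6 -1.51
```

```bash
python3 -m jog '[[[0,0,-0.1],[0,0,0.04]],[[0,0,-0.1],[0,0,0.08]],[[0,0,-0.1],[0,0,0.08]]]' >/dev/null; python3 st.py
for i in 1 2 3 4 5 6; do python3 -m jog '[[[0,0,0.1],[0,0,0.04]],[[0,0,0.2],[0,0,0.08]],[[0,0,0.2],[0,0,0.08]]]' >/dev/null; python3 st.py; done
```

```text
yaw 3.041 z 111.73 F [ 0.8 -0.8  3.9] T [-0.113 -0.197 -0.106] grip 25 gap 11.1 q6 -1.43
  yaw 2.962 z 111.53 F [ 1.5 -1.2  4.6] T [-0.068 -0.118 -0.118] grip 25 gap 11.1 q6 -1.35
  yaw 2.882 z 111.31 F [ 1.  -0.2  4.9] T [-0.032 -0.105 -0.054] grip 25 gap 11.4 q6 -1.27
  yaw 2.802 z 111.11 F [-0.2 -0.2  6.2] T [-0.041 -0.108 -0.085] grip 25 gap 11.6 q6 -1.19
  yaw 2.722 z 110.95 F [0.3 0.3 6.2] T [ 0.046 -0.019 -0.075] grip 25 gap 11.5 q6 -1.11
  yaw 2.642 z 110.73 F [-0.1  1.2  5.9] T [ 0.024 -0.051 -0.043] grip 25 gap 11.6 q6 -1.03
  yaw 2.562 z 110.50 F [0.6 0.8 5.1] T [ 0.024 -0.077 -0.063] grip 25 gap 11.5 q6 -0.95
```

```bash
python3 -m jog '[[[0,0,-0.2],[0,0,0.04]],[[0,0,-0.2],[0,0,0.08]],[[0,0,-0.2],[0,0,0.08]]]' >/dev/null; python3 st.py
for i in 1 2 3 4 5; do python3 -m jog '[[[0,0,0.1],[0,0,0.04]],[[0,0,0.2],[0,0,0.08]],[[0,0,0.2],[0,0,0.08]]]' >/dev/null; python3 st.py; done
```

```text
yaw 2.482 z 110.38 F [-0.1  0.2  3.8] T [-0.017 -0.133 -0.061] grip 25 gap 11.1 q6 -0.87
  yaw 2.402 z 110.15 F [ 0.7 -0.1  3.6] T [ 0.054  0.049 -0.073] grip 25 gap 11.4 q6 -0.79
  yaw 2.322 z 109.97 F [0.1 1.7 5.9] T [ 0.083 -0.017 -0.086] grip 25 gap 11.4 q6 -0.71
  yaw 2.242 z 109.75 F [ 0.1 -0.2  4.9] T [ 0.055  0.014 -0.069] grip 25 gap 11.4 q6 -0.63
  yaw 2.162 z 109.60 F [-0.1  0.2  4.8] T [ 0.113  0.035 -0.152] grip 25 gap 11.2 q6 -0.55
  yaw 2.082 z 109.37 F [ 0.1 -0.2  4.4] T [ 0.118  0.035 -0.096] grip 25 gap 11.3 q6 -0.47
```

```bash
for i in 1 2 3 4 5; do python3 -m jog '[[[0,0,0.05],[0,0,0.02]],[[0,0,0.05],[0,0,0.03]],[[0,0,0.05],[0,0,0.03]]]' >/dev/null; python3 st.py; done
```

```text
yaw 2.054 z 109.35 F [-0.8 -0.2  5.3] T [ 0.085 -0.004  0.034] grip 25 gap 11.1 q6 -0.44
  yaw 2.024 z 109.29 F [-0.4 -0.3  4.9] T [0.073 0.063 0.087] grip 25 gap 11.0 q6 -0.41
  yaw 1.994 z 109.19 F [-0.1  0.1  4.9] T [0.067 0.035 0.03 ] grip 25 gap 11.4 q6 -0.38
  yaw 1.964 z 109.12 F [ 0.2 -0.3  5.1] T [0.03  0.14  0.045] grip 25 gap 11.4 q6 -0.35
  yaw 1.934 z 109.02 F [-0.5  0.1  4.9] T [0.065 0.084 0.023] grip 25 gap 11.3 q6 -0.32
```

```bash
for i in 1 2 3; do python3 -m jog '[[[0,0,0.05],[0,0,0.02]],[[0,0,0.05],[0,0,0.03]],[[0,0,0.05],[0,0,0.03]]]' >/dev/null; python3 st.py; done
```

```text
yaw 1.904 z 108.96 F [-1.1 -0.5  5.4] T [0.063 0.083 0.084] grip 25 gap 11.3 q6 -0.29
  yaw 1.873 z 108.86 F [-0.7  0.4  5.1] T [0.092 0.149 0.03 ] grip 25 gap 11.1 q6 -0.26
  yaw 1.843 z 108.78 F [-0.8 -0.   4.8] T [ 0.127  0.172 -0.009] grip 25 gap 11.4 q6 -0.23
```

```bash
for i in 1 2 3; do python3 -m jog '[[[0,0,0.05],[0,0,0.02]],[[0,0,0.05],[0,0,0.03]],[[0,0,0.05],[0,0,0.03]]]' >/dev/null; python3 st.py; done
```

```text
yaw 1.812 z 108.77 F [0.5 0.5 5. ] T [0.061 0.13  0.162] grip 25 gap 11.3 q6 -0.20
  yaw 1.781 z 108.77 F [-0.6  0.4  5. ] T [0.179 0.116 0.378] grip 25 gap 11.7 q6 -0.17
  yaw 1.751 z 108.75 F [-0.6 -0.2  5.6] T [0.211 0.132 0.326] grip 25 gap 11.5 q6 -0.14
```

The stop is felt: z is steady at 108.77 and the torque has risen. Easing the twist and the press, then letting go.

```bash
python3 -m jog '[[[0,0,-0.3],[0,0,-0.03]],[[0,0,-0.3],[0,0,-0.03]],[[0,0,-0.3],[0,0,-0.03]]]' >/dev/null; python3 st.py
python3 -m jog '[[[0,0,-0.4],[0,0,-0.01]],[[0,0,-0.4],[0,0,-0.01]],[[0,0,-0.4],[0,0,-0.01]]]' >/dev/null; python3 st.py
```

```text
yaw 1.780 z 108.82 F [-0.6  0.3  2.6] T [ 0.169 -0.05   0.059] grip 25 gap 11.4 q6 -0.17
  yaw 1.790 z 108.94 F [ 0.1 -0.3 -0.1] T [ 0.166 -0.151  0.027] grip 24 gap 11.4 q6 -0.18
```

```bash
python3 -m jog '[[[0,0,0],[0,0,0]],[[0,0,0],[0,0,0]],[[0,0,0],[0,0,0]],[[0,0,0],[0,0,0]],[[0,0,0],[0,0,0]]]' 0.2 20; python3 st.py
python3 -m jog '[[[0,0,-10],[0,0,0]],[[0,0,-30],[0,0,0]],[[0,0,-65],[0,0,0]],[[0,0,-100],[0,0,0]],[[0,0,-130],[0,0,0]]]'
python3 -m jog '[[[0,0,-30],[0,0,0]],[[0,0,-30],[0,0,0]],[[0,0,-30],[0,0,0]]]' -1
python3 - <<'E'
from h import *
o=robot.get_obs();a=robot.read_camera("wrist");p=robot.read_camera("side");print(o["ee_pos"],o["orientation"])
c=cv2.resize(p["color"][165:255,180:270,::-1],(400,400),interpolation=cv2.INTER_CUBIC)
d=cv2.resize(a["color"][110:230,200:320,::-1],(400,400),interpolation=cv2.INTER_CUBIC)
cv2.imwrite("pics/c9.png",np.hstack([c,d]))
E
```

```text
time: 22.08
ee_pos: [0.6028, 0.0681, 0.1093]
orientation: [-3.141, 0.0, 1.791]
force: [0.4, 1.6, -0.2]
finger_gap: 0.034
grasp_force: 0.0
  yaw 1.791 z 109.30 F [ 0.4  1.6 -0.2] T [-0.061  0.027 -0.   ] grip 0 gap 34.0 q6 -0.18
time: 22.5
ee_pos: [0.6032, 0.0682, 0.2423]
orientation: [3.14, 0.0, 1.791]
force: [0.2, -0.4, 0.2]
finger_gap: 0.0343
grasp_force: 0.0
time: 22.75
ee_pos: [0.6044, 0.0683, 0.2729]
orientation: [3.135, 0.001, 1.791]
force: [0.8, -0.0, -0.2]
finger_gap: 0.0698
grasp_force: 0.0
[0.60444548 0.06828522 0.27287642] [3.13530660e+00 1.16339184e-03 1.79082666e+00]
```

View pics/c9.png

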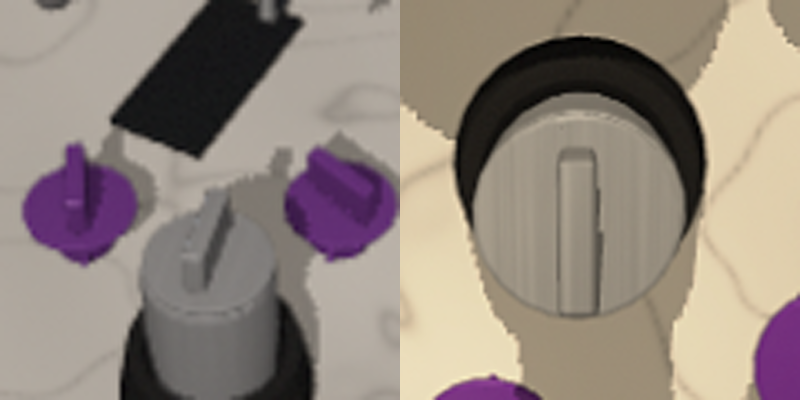

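The stopper now sits flush on the rim with no gap. Its bar is still aligned with the tool, the purple look-alikes are where they were, and the gripper is clear.

```bash
python3 -c "
from station import robot
print(robot.sign_off())"
```

```text
the job is handed in; nothing more can be done
None
```

I turned the stopper back about 0.48 rad until it dropped into its thread, then clockwise about 1.6 rad to the stop, let go and handed in. At the stop the twist briefly read 0.38 N m, just over the 0.36 limit, so the tumbler may have turned slightly (I estimate at most 0.04 rad of the allowed 0.10).

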